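# Slide the tall bottle crate home into its bay

### The job

Push the tall wooden bottle crate away from you into the low aluminium parking bay until it stands fully home: against the back stop and square to it, between the two side guides. It is heavy and narrow, so push slowly with the fingertips, low near its base, so that it slides upright and never tips, and do not grasp, lift or carry it. Leave the other things on the table where they are, and finish with the hand clear of the crate.

Things in the scene. Friction and masses are not known exactly. Their poses are not given: they have to be found in the camera images.
- crate: Tall narrow slatted wooden crate, two green capped bottles fixed in it, 1.3 to 2 kg, on a solid base 130 mm along y, 45 mm high, x from -80 to +45 mm. Slatted part above: x +-45 mm, y +-65 mm, up to 200 mm high; bottle tops 253 mm. Origin: on the table under the slatted part's centre; x points away from the robot, z up. Slides at 6 to 14 N; pushed above 70 mm it may tip over.
- crate_push (a point): Middle of the base's flat near face (crate x = -80 mm, 130 mm wide, heights 0 to 45 mm), 25 mm above the table: the place to push. The base sticks out here 35 mm towards the robot from under the slatted part.
- bay: Low aluminium bay fixed to the table, strips 25 mm high, no floor plate. Origin: on the table where the crate's origin is when home; x points into the bay (away from the robot), y left. Straight side guides: inner faces at y = +-73 mm (8 mm clear each side), x = -20 to +45 mm, flaring to about y = +-105 mm at x = -55 mm. The crate starts 120 to 160 mm short, within 25 mm sideways, 0.15 rad.
- bay_stop (a point): Middle of the back stop's face, 12 mm above the table (45 mm along the bay's x from its origin); the crate's far face (crate x = +45 mm) rests against this face when home.
- honey_jar: Amber glass jar with a metal lid, 72 mm across, 100 mm high; bystander (origin: centre of its underside).
- flask: Pale plastic bottle with a white cap, 64 mm across, 190 mm high; bystander (origin: centre of its underside).
- cup: White ceramic tasting cup, 72 mm across, 85 mm high; bystander (origin: centre of its underside).
- mini_jar: Small glass jar with a steel lid, 52 mm across, 60 mm high; bystander (origin: centre of its underside).
- spoon: Spoon lying on the table, out of the way; bystander (origin: centre of its underside).
Things that resemble listed ones, but are neither listed nor needed, are in the scene too. What is shaped like the crate but red is not meant. There is more than one size of the bay; the job needs the middle-sized.

How it is judged:
By the outcome, as a careful person would: the job done as asked, in the order asked, and still so for the second after the job is handed in, with the robot touching nothing.
It also fails if it takes over 54 s, if anything falls off the work surface, if the arm or the gripper's body presses on something with over 40 N, if the wrist force passes 120 N, or if a joint passes its speed limit or range.

### The arm

A 6-joint arm with a two-finger parallel gripper is mounted at the origin on the work surface. World frame = base frame: x ahead of the robot, y to its left, z up, the work surface at z = 0. Lengths are in m, angles in rad, forces in N, time in s.
With the tool pointing down it reaches from about 0.35 to 0.925 m from the base axis. Payload 6.4 kg.
Tool frame: the origin (TCP) lies between the finger pads; the fingertips stand 25 mm ahead of it and the grasp point (between the pads) lies 6 mm ahead of it; z points along the fingers, y is the line along which they close (so a half turn about z gives the same grasp; the last joint's range is limited). The gripper opens to 94 mm and grips with 3 to 60 N. Pads are 16 mm wide; open, the fingers measure 119 mm over their backs; the gripper's body (75 mm by 177 mm) begins 78 mm behind the grasp point.
Start: joints at [1.056, 0.245, 1.558, -0, 1.339, -0.174], TCP at [0.217, 0.613, 0.23] pointing down, gripper open.
Joint ranges: [-3.13, 3.13], [-1.02, 2.26], [0.13, 2.54], [-0.95, 4.09], [0.21, 2.88], [-2.74, 2.74]. Speed limits (rad/s): [2.57, 2.57, 3.14, 3.14, 3.14, 3.14].

### API

Orientations are given as a unit quaternion [w, x, y, z].
In Python, from workcell import manip gives the robot as it stands.
- The arm moves only by the tool arm_command, never from a script. Its arguments are lists of equal length, an entry for each row: "slide": the shift along the world's x, y, z in units of 30 mm (1.0 is 30 mm), a list of three; "rot": the turn, a rotation vector about the world's x, y, z in rad, a list of three. In form: {"slide": [[x, y, z], ...], "rot": [[wx, wy, wz], ...]}. A call has 1 to 12 rows; each row shifts and turns the commanded pose from where the row before left it; what a row does not reach is not made up. A row lasts 1/10 s, in which the tool goes at most 50 mm and 8.59 degrees, less where a joint would pass 70% of its speed; a pose out of reach is approached as far as the arm can. A call is refused whole if a number of a shift passes 1 or a number of a turn 0.15, either way. A call with a gripper value outside its range is refused whole. "grip" is the opening, from 0 (shut) to 1 (fully open), set as the call begins (left out, the last holds). The fingers move at their own pace and stop on an object; "force" is the grip in N (left out, the last holds). Time passes only in rows, so rows that do not move let the fingers close. It gives the time, the measured TCP pose, the force, the opening and the grip force at its end, in the units of the state.
- manip.observe(): the state, without advancing time (a new reading comes with each control period).
- manip.camera(name): name is "scene" or "top" or "wrist"; returns a dict with "color" (480x640x3 uint8, red, green, blue), "K" (3x3 intrinsics, pixels), "dist" ([k1, k2, p1, p2, k3] as OpenCV has them; the pictures are not rectified), "pose" (4x4, takes a point from camera to world coordinates); the wrist camera has in their place "T_tool_cam" (4x4, takes a point from camera to tool coordinates, whose origin is the TCP and whose axes are the flange's). Camera axes: x right, y down, z forward; pixel columns grow to the right and rows downward; lengths in m; the calibration is good to about 2 mm. A picture is of the moment at which its call begins: read the wrist's pose just before it. There is no depth.
- manip.hand_in(): hands the job in; it is judged then, once.
The state is a dict: "time": time; "joint_positions": joint angles; "dq": joint speeds; "tau": joint torques, N m; "tcp_pos": TCP position; "tcp_rot": TCP orientation; "force": force on the tool from outside, world axes, zero at the start; "moment": the same for the moment, N m; "opening": finger opening in m; "grasp_force": force on a finger pad.
Only numpy, scipy, OpenCV 4.12 (cv2) and the standard library are available. Lean on these libraries where they do the work, as an engineer would, in place of code of your own. Each camera call takes 0.05 s, during which the arm holds its last target. There are 200 camera calls.

## Working session

There is one attempt and no reset: what is moved stays moved. The work goes in short steps, Python scripts to look and compute and a tool call to move; the robot and the scene stay as the last step left them, time stands still between calls to the robot, and variables do not carry over. Pictures are saved under pics/ and viewed, at most 10 in all, crops included, and the job is handed in when it is done.

Besides the shell and the picture viewer there is one more tool, called after "Request:" by a JSON object that holds its "op" and its "data", one argument or row to a line. arm_command: Moves the arm, as the interface text tells. Its arguments: {"type":"object","properties":{"slide":{"type":"array","items":{"type":"array","items":{"type":"number"}}},"rot":{"type":"array","items":{"type":"array","items":{"type":"number"}}},"grip":{"type":"number"},"force":{"type":"number"}},"required":["slide","rot"]}

```bash
mkdir -p pics; cat > h.py <<'E'
import numpy as np,cv2
from workcell import manip
def snap(n,f):
    c=manip.camera(n); cv2.imwrite('pics/'+f,c['color'][:,:,::-1]); np.savez('pics/'+f[:-4],**{k:np.array(v) for k,v in c.items()}); return c
def ray(c,px,z):
    p=cv2.undistortPoints(np.array(px,float).reshape(-1,1,2),np.array(c['K']),np.array(c['dist']))[:,0]
    T=np.array(c['pose']); d=np.c_[p,np.ones(len(p))]@T[:3,:3].T; o=T[:3,3]
    return o+d*((z-o[2])/d[:,2])[:,None]
E
python3 - <<'E'
from h import *
for n in ('scene','top'):
    c=snap(n,n+'1.png'); print(n,np.round(c['pose'],3))
print(manip.observe())
E
```

```text
scene [[-0.662  0.548 -0.511  1.303]
 [ 0.749  0.49  -0.446  0.689]
 [ 0.006 -0.678 -0.735  1.166]
 [ 0.     0.     0.     1.   ]]
top [[-0.049 -0.976  0.211  0.263]
 [-0.999  0.048 -0.008  0.032]
 [-0.002 -0.211 -0.978  1.183]
 [ 0.     0.     0.     1.   ]]
{'time': 0.1, 'joint_positions': array([ 1.05588934e+00,  2.45737250e-01,  1.55887322e+00, -3.76002489e-05,
        1.33869557e+00, -1.74100619e-01]), 'dq': array([ 1.36902601e-03, -7.43307006e-04, -4.19951488e-03,  8.22646692e-04,
        5.62114519e-04,  8.87068538e-05]), 'tau': array([ 2.07808280e-04, -4.16913450e+01, -3.15525949e+01,  6.87105116e-02,
        3.09434824e-02, -6.00538192e-05]), 'tcp_pos': array([0.21701765, 0.6121781 , 0.22947014]), 'tcp_rot': array([-2.72112266e-04,  1.69575369e-01,  9.85516849e-01, -8.12531790e-04]), 'force': array([-0.33307134,  0.41517557, -0.2608359 ]), 'moment': array([-0.0314927 ,  0.01105099,  0.04644915]), 'grasp_force': 0.0, 'opening': 0.0940729988591734}
```

View pics/scene1.png

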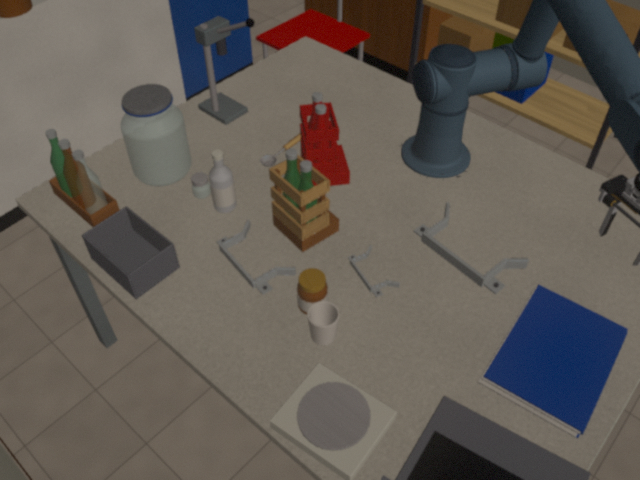

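View pics/top1.png

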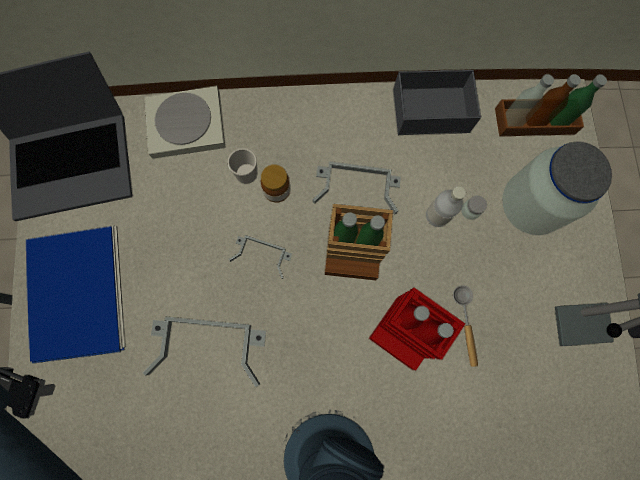

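The top picture shows the wooden crate (base near edge about (325,277)–(379,279)), with the middle bay behind it (stop (330,165)–(390,172)). The red decoy is at (415,330), jar (275,182), cup (242,165) and flask (445,205). I'll zoom in next.

```bash
python3 - <<'E'
from h import *
a=cv2.imread('pics/top1.png')[150:290,300:410]; b=cv2.imread('pics/scene1.png')[150:300,205:345]
f=lambda i:cv2.resize(i,None,fx=4,fy=4,interpolation=cv2.INTER_CUBIC)
a,b=f(a),f(b); o=np.zeros((600,1000,3),np.uint8);
cv2.imwrite('pics/topc.png',a);
E
```

```text
(no output)
```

View pics/topc.png

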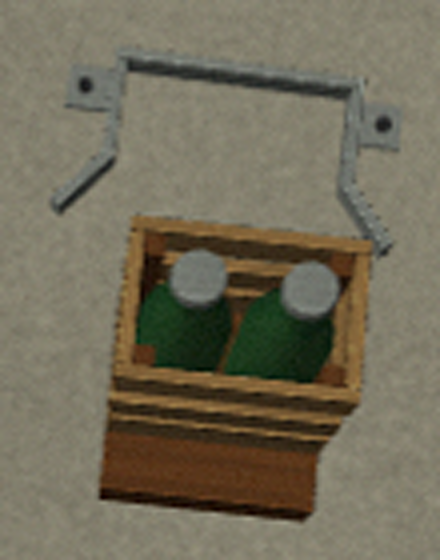

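The zoomed crop shows the crate rim, the base's near edge and the bay's strips clearly. I'll convert the corners to world coordinates.

```bash
python3 - <<'E'
from h import *
c=dict(np.load('pics/top1.npz'))
def go(n,p,z):
    q=ray(c,np.array(p)/4+[299.6,149.6],z); print(n,np.round(q[:,:2],4).tolist()); return q
def yaw(L,R): d=L-R; return np.arctan2(-d[0],d[1])
r=go('rim',[(133,215),(372,240),(358,403),(115,375)],.2); print('cen',r.mean(0),yaw(r[0],r[1]),yaw(r[3],r[2]))
b=go('base top near',[(101,488),(305,511)],.045); print(b.mean(0),yaw(*b))
b=go('base bot near',[(100,499),(303,521)],0.); print(b.mean(0),yaw(*b))
s=go('stop',[(128,71),(348,97)],0.0); print(s.mean(0),yaw(*s))
s=go('stop top',[(128,64),(350,88)],.025); print(s.mean(0),yaw(*s))
g=go('guides L',[(119,75),(116,150)],.025); 
g=go('guides R',[(349,100),(341,190)],.025); 
g=go('flare ends',[(57,210),(386,250)],.0); 
go('jar',[((275-300)*4,(172-150)*4)],.1);go('flask',[(157*4,44*4)],.19)
# caps: height check from two views
def line(c,px):
    p=cv2.undistortPoints(np.array([[px]],float),c['K'],c['dist'])[0,0]; T=c['pose']; return T[:3,3],T[:3,:3]@[*p,1]
s=dict(np.load('pics/scene1.npz'))
def tri(a,b):
    o1,d1=line(c,a);o2,d2=line(s,b); t=np.linalg.lstsq(np.c_[d1,-d2],o2-o1,rcond=None)[0]; return (o1+t[0]*d1+o2+t[1]*d2)/2
print('capL', tri((300+199/4,150+278/4),(306,166)),tri((300+310/4,150+290/4),(306,166)))
print('capR', tri((300+199/4,150+278/4),(292,155)),tri((300+310/4,150+290/4),(292,155)))
E
```

```text
rim [[0.565, -0.0312], [0.5449, -0.1586], [0.4563, -0.1434], [0.4776, -0.0164]]
cen [ 0.51093637 -0.08739727  0.2       ] -0.15603533844386575 -0.1665122204710167
base top near [[0.4423, -0.0118], [0.4222, -0.1337]]
[ 0.43224381 -0.07271457  0.045     ] -0.16359283344324552
base bot near [[0.4425, -0.0125], [0.4223, -0.1385]]
[ 0.43236394 -0.07550281  0.        ] -0.1591841792735413
stop [[0.7255, -0.0468], [0.7006, -0.1903]]
[ 0.71305341 -0.11857174  0.        ] -0.17115311072324266
stop top [[0.7205, -0.0454], [0.6975, -0.1875]]
[ 0.70898856 -0.11644282  0.025     ] -0.1605638839661222
guides L [[0.7132, -0.0392], [0.6625, -0.0343]]
guides R [[0.6893, -0.1861], [0.629, -0.1757]]
flare ends [[0.6322, 0.0048], [0.5952, -0.2059]]
jar [[0.6823, 0.0975]]
flask [[0.5779, -0.3057]]
capL [ 0.5155811  -0.06017482  0.24202348] [ 0.50094503 -0.1015893   0.21825176]
capR [ 0.52110834 -0.07386168  0.26501562] [ 0.50654013 -0.11591987  0.2399359 ]
```

```bash
python3 - <<'E'
from h import *
c=dict(np.load('pics/top1.npz'))
print(ray(c,[(413,289),(466,324),(440,361),(388,325)],.2).round(3))
print(ray(c,[(371,338),(417,369)],.045).round(3))
print(ray(c,[(421,314)],.25).round(3))
E
```

```text
[[ 0.372 -0.187  0.2  ]
 [ 0.294 -0.29   0.2  ]
 [ 0.223 -0.229  0.2  ]
 [ 0.301 -0.129  0.2  ]]
[[ 0.279 -0.112  0.045]
 [ 0.201 -0.214  0.045]]
[[ 0.317 -0.187  0.25 ]]
```

The red crate stands behind and to the right, so I keep the hand a little to the left with a small lean back. First move is across at height.

Request:
{"op": "arm_command", "data": {
  "slide": [
    [0.26,-0.94,0],
    [0.26,-0.94,0],
    [0.26,-0.94,0],
    [0.26,-0.94,0],
    [0.26,-0.94,0],
    [0.26,-0.94,0],
    [0.26,-0.94,0],
    [0.26,-0.94,0],
    [0.26,-0.94,0],
    [0.26,-0.94,0],
    [0.26,-0.94,0],
    [0.26,-0.94,0]
  ],
  "rot": [
    [0,0,0.015],
    [0,0,0.015],
    [0,0,0.015],
    [0,0,0.015],
    [0,0,0.015],
    [0,0,0.015],
    [0,0,0.015],
    [0,0,0.015],
    [0,0,0.015],
    [0,0,0.015],
    [0,0,0.015],
    [0,0,0.015]
  ],
  "grip": 0.8
}}

```text
time: 1.3
tcp_pos: [0.3107, 0.273, 0.2301]
tcp_rot: [-0.0, 0.08, 0.997, -0.0]
force: [0.8, -0.5, 0.1]
opening: 0.0752
grasp_force: 0.0
```

Request:
{"op": "arm_command", "data": {
  "slide": [
    [0.26,-0.94,0],
    [0.26,-0.94,0],
    [0.26,-0.94,0],
    [0.26,-0.94,0],
    [0.26,-0.94,0],
    [0.26,-0.94,0],
    [0.26,-0.94,0],
    [0.26,-0.94,0],
    [0.26,-0.94,0],
    [0.26,-0.94,0],
    [0.26,-0.94,0],
    [0.26,-0.94,0]
  ],
  "rot": [
    [0,0,0],
    [0,0,0],
    [-0.002,-0.01,0],
    [-0.002,-0.01,0],
    [-0.002,-0.01,0],
    [-0.002,-0.01,0],
    [-0.002,-0.01,0],
    [-0.002,-0.01,0],
    [-0.002,-0.01,0],
    [-0.002,-0.01,0],
    [-0.002,-0.01,0],
    [-0.002,-0.01,0]
  ]
}}

```text
time: 2.5
tcp_pos: [0.4044, -0.0653, 0.2302]
tcp_rot: [0.051, 0.08, 0.995, -0.006]
force: [0.2, -0.0, 0.7]
opening: 0.0754
grasp_force: 0.0
```

Request:
{"op": "arm_command", "data": {
  "slide": [
    [0,0,0],
    [0,0,0]
  ],
  "rot": [
    [0,0,0],
    [0,0,0]
  ]
}}

```text
time: 2.7
tcp_pos: [0.4041, -0.0642, 0.23]
tcp_rot: [0.05, 0.081, 0.995, -0.006]
force: [-0.3, 0.1, -1.6]
opening: 0.0753
grasp_force: 0.0
```

```bash
python3 - <<'E'
from h import *
a=snap('scene','s2.png')['color'][80:300,180:420]; b=snap('top','t2.png')['color'][150:370,290:530]
cv2.imwrite('pics/c2.png',cv2.resize(np.hstack([a,b])[:,:,::-1],(800,366),interpolation=cv2.INTER_CUBIC))
E
```

```text
(no output)
```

View pics/c2.png

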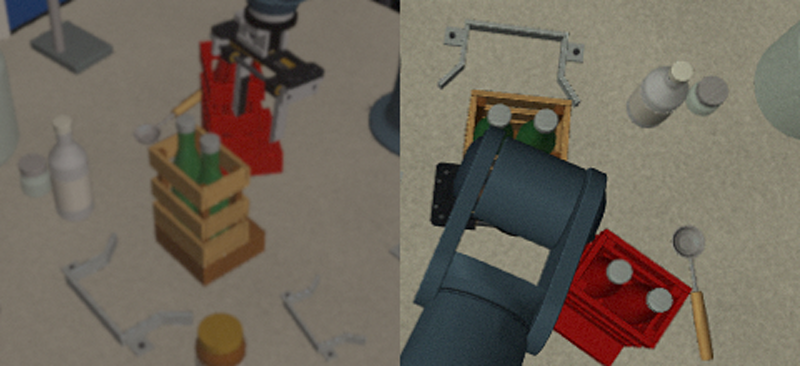

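The hand is behind the crate, still high, with the red crate near its right side. I'll descend partway and check clearance.

Request:
{"op": "arm_command", "data": {
  "slide": [
    [0,0.1,-0.7],
    [0,0.1,-0.7],
    [0,0.1,-0.7],
    [0,0.1,-0.7],
    [0,0,-0.7],
    [0,0,0]
  ],
  "rot": [
    [0,0,0],
    [0,0,0],
    [0,0,0],
    [0,0,0],
    [0,0,0],
    [0,0,0]
  ]
}}

```text
time: 3.4
tcp_pos: [0.4022, -0.0502, 0.1227]
tcp_rot: [0.048, 0.079, 0.996, -0.005]
force: [-0.4, 0.5, -0.0]
opening: 0.075
grasp_force: 0.0
```

```bash
python3 - <<'E'
from h import *
a=snap('scene','s3.png')['color'][60:260,200:400]; b=snap('wrist','w3.png')['color']
cv2.imwrite('pics/c3.png',np.hstack([cv2.resize(a,(400,400),interpolation=cv2.INTER_CUBIC),cv2.resize(b,(400,300))[[*range(300)]+[299]*100]])[:,:,::-1])
E
```

```text
(no output)
```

View pics/c3.png

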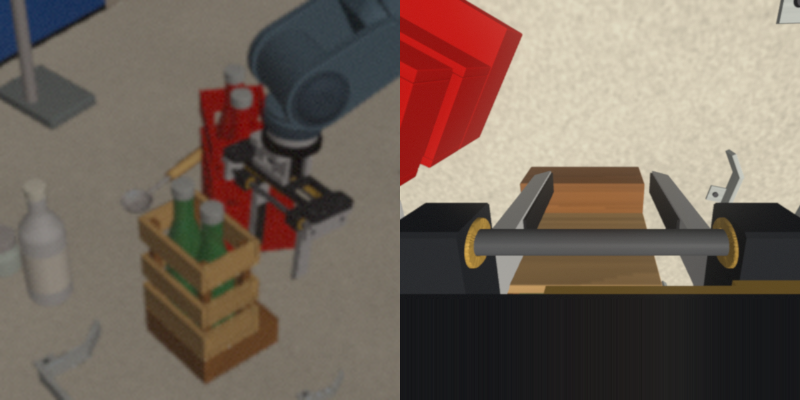

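Clear of the red crate so far, and the fingers sit about 12 mm too far left of the base. I'll descend gently, easing right a little and narrowing the fingers.

Request:
{"op": "arm_command", "data": {
  "slide": [
    [0,0,-0.3],
    [0,0,-0.3],
    [0,0,-0.3],
    [0,0,-0.3]
  ],
  "rot": [
    [0,0,0],
    [0,0,0],
    [0,0,0],
    [0,0,0]
  ],
  "grip": 0.7
}}

```text
time: 3.9
tcp_pos: [0.4044, -0.0522, 0.0888]
tcp_rot: [0.051, 0.08, 0.995, -0.006]
force: [-1.1, 0.9, -0.2]
opening: 0.0657
grasp_force: 0.0
```

Request:
{"op": "arm_command", "data": {
  "slide": [
    [0,-0.1,-0.3],
    [0,-0.1,-0.3],
    [0,-0.1,-0.3],
    [0,0,-0.3],
    [0,0,0],
    [0,0,0]
  ],
  "rot": [
    [0,0,0],
    [0,0,0],
    [0,0,0],
    [0,0,0],
    [0,0,0],
    [0,0,0]
  ]
}}

```text
time: 4.5
tcp_pos: [0.4043, -0.0611, 0.0532]
tcp_rot: [0.05, 0.08, 0.995, -0.006]
force: [-0.9, -0.4, -0.3]
opening: 0.066
grasp_force: 0.0
```

```bash
python3 - <<'E'
from h import *
a=snap('scene','s4.png')['color'][60:260,200:400]; b=snap('wrist','w4.png')['color']
cv2.imwrite('pics/c4.png',np.hstack([cv2.resize(a,(400,400),interpolation=cv2.INTER_CUBIC),cv2.resize(b,(400,300))[[*range(300)]+[299]*100]])[:,:,::-1])
E
```

```text
(no output)
```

View pics/c4.png

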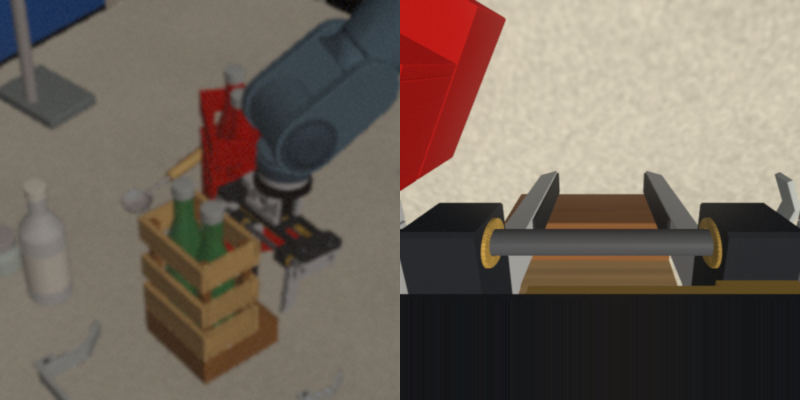

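Tips are behind the base, clear of the red crate. Lowering 8 mm and starting the slow push.

Request:
{"op": "arm_command", "data": {
  "slide": [
    [0,0,-0.13],
    [0,0,-0.13],
    [0.1,-0.015,0],
    [0.1,-0.015,0],
    [0.1,-0.015,0],
    [0.1,-0.015,0],
    [0.1,-0.015,0],
    [0.1,-0.015,0],
    [0.1,-0.015,0],
    [0.1,-0.015,0]
  ],
  "rot": [
    [0,0,0],
    [0,0,0],
    [0,0,0],
    [0,0,0],
    [0,0,0],
    [0,0,0],
    [0,0,0],
    [0,0,0],
    [0,0,0],
    [0,0,0]
  ]
}}

```text
time: 5.6
tcp_pos: [0.4235, -0.0631, 0.0438]
tcp_rot: [0.043, 0.079, 0.996, -0.004]
force: [-20.6, 2.7, 14.9]
opening: 0.0658
grasp_force: 10.1
```

Request:
{"op": "arm_command", "data": {
  "slide": [
    [0.1,-0.015,0],
    [0.1,-0.015,0],
    [0.1,-0.015,0],
    [0.1,-0.015,0],
    [0.1,-0.015,0],
    [0.1,-0.015,0],
    [0.1,-0.015,0],
    [0.1,-0.015,0],
    [0.1,-0.015,0],
    [0.1,-0.015,0]
  ],
  "rot": [
    [0,0,0],
    [0,0,0],
    [0,0,0],
    [0,0,0],
    [0,0,0],
    [0,0,0],
    [0,0,0],
    [0,0,0],
    [0,0,0],
    [0,0,0]
  ]
}}

```text
time: 6.6
tcp_pos: [0.453, -0.0674, 0.0436]
tcp_rot: [0.043, 0.08, 0.996, -0.004]
force: [-19.6, 2.1, 14.5]
opening: 0.0658
grasp_force: 9.6
```

```bash
python3 - <<'E'
from h import *
a=snap('scene','s5.png')['color'][100:300,200:400]; b=snap('top','t5.png')['color'][140:300,290:450]
cv2.imwrite('pics/c5.png',np.hstack([cv2.resize(x,(400,400),interpolation=cv2.INTER_CUBIC) for x in (a,b)])[:,:,::-1])
E
```

```text
(no output)
```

View pics/c5.png

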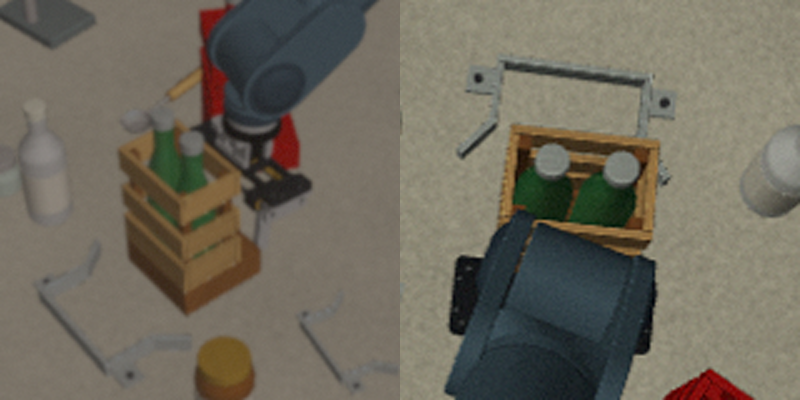

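The crate slides upright with no visible tip. The rim corners in the right panel are about (512,126), (660,144), (652,248) and (501,226), so I'll recompute the pose relative to the bay.

```bash
cat >> h.py <<'E'
def crate(c,p,s,off):
    q=ray(c,np.array(p)/s+np.array(off)-.3,.2); m=q.mean(0); yaw=lambda L,R:np.arctan2(-(L-R)[0],(L-R)[1])
    a=-.166; d=m[:2]-[.6666,-.1101]; R=np.array([[np.cos(a),np.sin(a)],[-np.sin(a),np.cos(a)]])
    print('crate',m.round(4),'in bay',(R@d).round(4),'yaws',yaw(q[0],q[1]),yaw(q[3],q[2]))
E
python3 - <<'E'
from h import *
c=dict(np.load('pics/top1.npz'))
crate(c,[(133,215),(372,240),(358,403),(115,375)],4,(300,150))
crate(c,[(112,126),(260,144),(252,249),(100,226)],2.5,(290,140))
E
```

```text
crate [ 0.5107 -0.0876  0.2   ] in bay [-0.1575 -0.0036] yaws -0.15603004506628673 -0.16651075555595948
crate [ 0.5383 -0.0923  0.2   ] in bay [-0.1295 -0.0037] yaws -0.17381506671380637 -0.20322212394351524
```

Request:
{"op": "arm_command", "data": {
  "slide": [
    [0.1,-0.015,0.02],
    [0.1,-0.015,0.02],
    [0.1,-0.015,0.02],
    [0.1,-0.015,0.02],
    [0.1,-0.015,0],
    [0.1,-0.015,0]
  ],
  "rot": [
    [0,0,0],
    [0,0,0],
    [0,0,0],
    [0,0,0],
    [0,0,0],
    [0,0,0]
  ]
}}

```text
time: 7.3
tcp_pos: [0.4716, -0.07, 0.0446]
tcp_rot: [0.044, 0.08, 0.996, -0.004]
force: [-7.7, 0.7, -4.9]
opening: 0.0655
grasp_force: 3.6
```

Request:
{"op": "arm_command", "data": {
  "slide": [
    [0.1,-0.015,0],
    [0.1,-0.015,0],
    [0.1,-0.015,0],
    [0.1,-0.015,0],
    [0.1,-0.015,0],
    [0.1,-0.015,0],
    [0.1,-0.015,0],
    [0.1,-0.015,0],
    [0.1,-0.015,0],
    [0.1,-0.015,0]
  ],
  "rot": [
    [0,0,0],
    [0,0,0],
    [0,0,0],
    [0,0,0],
    [0,0,0],
    [0,0,0],
    [0,0,0],
    [0,0,0],
    [0,0,0],
    [0,0,0]
  ]
}}

```text
time: 8.3
tcp_pos: [0.5016, -0.0746, 0.0444]
tcp_rot: [0.044, 0.08, 0.996, -0.004]
force: [-7.0, 1.1, -5.8]
opening: 0.0661
grasp_force: 3.6
```

```bash
python3 - <<'E'
from h import *
a=snap('scene','s6.png')['color'][120:300,200:380]; b=snap('top','t6.png')['color'][140:260,300:420]
cv2.imwrite('pics/c6.png',np.hstack([cv2.resize(x,(400,400),interpolation=cv2.INTER_CUBIC) for x in (a,b)])[:,:,::-1])
E
```

```text
(no output)
```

View pics/c6.png

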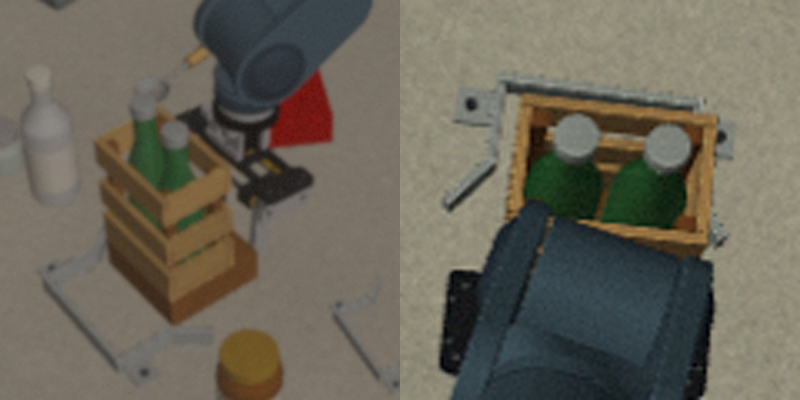

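The crate is upright at the mouth, square by eye. Its far rim runs from (522,96) to (718,117) in the right panel.

```bash
python3 - <<'E'
from h import *
c=dict(np.load('pics/top1.npz'))
for p,s,o in (([(133,215),(372,240)],4,(300,150)),([(112,126),(260,144)],2.5,(290,140)),([(122,96),(318,117)],3.333,(300,140))):
    q=ray(c,np.array(p)/s+o-np.array(.3),.2); m=q.mean(0)[:2]; a=-.166
    R=np.array([[np.cos(a),np.sin(a)],[-np.sin(a),np.cos(a)]]); print(R@(m-[.6666,-.1101])-[.045,0], np.arctan2(-(q[0]-q[1])[0],(q[0]-q[1])[1]))
E
```

```text
[-0.15785066 -0.00365735] -0.15603004506628673
[-0.12861783 -0.00373221] -0.17381506671380637
[-0.0777431  -0.00268935] -0.1589862675149712
```

Request:
{"op": "arm_command", "data": {
  "slide": [
    [0.1,-0.014,0],
    [0.1,-0.014,0],
    [0.1,-0.014,0],
    [0.1,-0.014,0],
    [0.1,-0.014,0],
    [0.1,-0.014,0],
    [0.1,-0.014,0],
    [0.1,-0.014,0],
    [0.1,-0.014,0],
    [0.1,-0.014,0],
    [0.1,-0.014,0]
  ],
  "rot": [
    [0,0,0],
    [0,0,0],
    [0,0,0],
    [0,0,0],
    [0,0,0],
    [0,0,0],
    [0,0,0],
    [0,0,0],
    [0,0,0],
    [0,0,0],
    [0,0,0]
  ]
}}

```text
time: 9.5
tcp_pos: [0.5345, -0.0793, 0.0445]
tcp_rot: [0.044, 0.08, 0.996, -0.004]
force: [-9.0, 1.9, -2.4]
opening: 0.0653
grasp_force: 4.5
```

Request:
{"op": "arm_command", "data": {
  "slide": [
    [0.1,-0.015,0],
    [0.1,-0.015,0],
    [0.1,-0.015,0],
    [0.1,-0.015,0],
    [0.1,-0.015,0],
    [0.1,-0.015,0],
    [0.1,-0.015,0],
    [0.1,-0.015,0],
    [0.1,-0.015,0],
    [0.1,-0.015,0]
  ],
  "rot": [
    [0,0,0],
    [0,0,0],
    [0,0,0],
    [0,0,0],
    [0,0,0],
    [0,0,0],
    [0,0,0],
    [0,0,0],
    [0,0,0],
    [0,0,0]
  ]
}}

```text
time: 10.5
tcp_pos: [0.5644, -0.0838, 0.0445]
tcp_rot: [0.044, 0.08, 0.996, -0.004]
force: [-10.1, 0.7, -0.1]
opening: 0.066
grasp_force: 4.8
```

Request:
{"op": "arm_command", "data": {
  "slide": [
    [0.07,-0.011,0],
    [0.07,-0.011,0],
    [0.07,-0.011,0],
    [0.07,-0.011,0],
    [0.07,-0.011,0]
  ],
  "rot": [
    [0,0,0],
    [0,0,0],
    [0,0,0],
    [0,0,0],
    [0,0,0]
  ]
}}

```text
time: 11.0
tcp_pos: [0.5749, -0.0855, 0.0445]
tcp_rot: [0.044, 0.08, 0.996, -0.004]
force: [-10.4, 1.6, -0.8]
opening: 0.0658
grasp_force: 4.9
```

Request:
{"op": "arm_command", "data": {
  "slide": [
    [0.05,-0.008,0],
    [0.05,-0.008,0]
  ],
  "rot": [
    [0,0,0],
    [0,0,0]
  ]
}}

```text
time: 11.2
tcp_pos: [0.577, -0.0858, 0.0444]
tcp_rot: [0.042, 0.08, 0.996, -0.004]
force: [-16.6, 2.0, 6.6]
opening: 0.0658
grasp_force: 8.7
```

Request:
{"op": "arm_command", "data": {
  "slide": [
    [0.05,-0.008,0]
  ],
  "rot": [
    [0,0,0]
  ]
}}

```text
time: 11.3
tcp_pos: [0.5772, -0.0858, 0.0444]
tcp_rot: [0.04, 0.08, 0.996, -0.004]
force: [-24.7, 3.5, 13.4]
opening: 0.0651
grasp_force: 11.8
```

The force rise shows the stop is reached. One more light press, then hold and look.

Request:
{"op": "arm_command", "data": {
  "slide": [
    [0.04,-0.006,0],
    [0,0,0]
  ],
  "rot": [
    [0,0,0],
    [0,0,0]
  ]
}}

```text
time: 11.5
tcp_pos: [0.5773, -0.0858, 0.0445]
tcp_rot: [0.039, 0.08, 0.996, -0.004]
force: [-25.7, 3.0, 14.2]
opening: 0.0655
grasp_force: 12.6
```

Request:
{"op": "arm_command", "data": {
  "slide": [
    [-0.1,0.015,0],
    [-0.2,0.03,0],
    [-0.3,0.05,0],
    [-0.3,0.05,0],
    [-0.3,0.05,0],
    [-0.5,0.2,0.2],
    [-0.5,0.3,0.8],
    [-0.5,0.3,0.9],
    [-0.3,0.3,0.9],
    [0,0.3,0.9],
    [0,0.4,0.9],
    [0,0.4,0.9]
  ],
  "rot": [
    [0,0,0],
    [0,0,0],
    [0,0,0],
    [0,0,0],
    [0,0,0],
    [0,0,0],
    [0,0,0],
    [0,0,0],
    [0,0,0],
    [0,0,0],
    [0,0,0],
    [0,0,0]
  ]
}}

```text
time: 12.7
tcp_pos: [0.4952, -0.0159, 0.2145]
tcp_rot: [0.051, 0.08, 0.995, -0.006]
force: [0.8, 0.4, 0.4]
opening: 0.066
grasp_force: 0.0
```

Request:
{"op": "arm_command", "data": {
  "slide": [
    [0,0.8,0.5],
    [0,0.9,0],
    [0,0.9,0],
    [0,0.9,0],
    [0,0.9,0],
    [0,0.9,0],
    [0,0.9,0],
    [0,0.9,0],
    [0,0.9,0],
    [0,0.9,0],
    [0,0.9,0],
    [0,0,0]
  ],
  "rot": [
    [0,0,0],
    [0,0,0],
    [0,0,0],
    [0,0,0],
    [0,0,0],
    [0,0,0],
    [0,0,0],
    [0,0,0],
    [0,0,0],
    [0,0,0],
    [0,0,0],
    [0,0,0]
  ]
}}

```text
time: 13.9
tcp_pos: [0.4951, 0.2798, 0.2282]
tcp_rot: [0.051, 0.079, 0.996, -0.006]
force: [-0.7, -0.3, -0.1]
opening: 0.0655
grasp_force: 0.0
```

```bash
python3 - <<'E'
from h import *
a=snap('scene','s7.png')['color'][130:280,200:350]; b=snap('top','t7.png')['color'][140:260,300:420]
cv2.imwrite('pics/c7.png',np.hstack([cv2.resize(x,(400,400),interpolation=cv2.INTER_CUBIC) for x in (a,b)])[:,:,::-1])
E
```

```text
(no output)
```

View pics/c7.png

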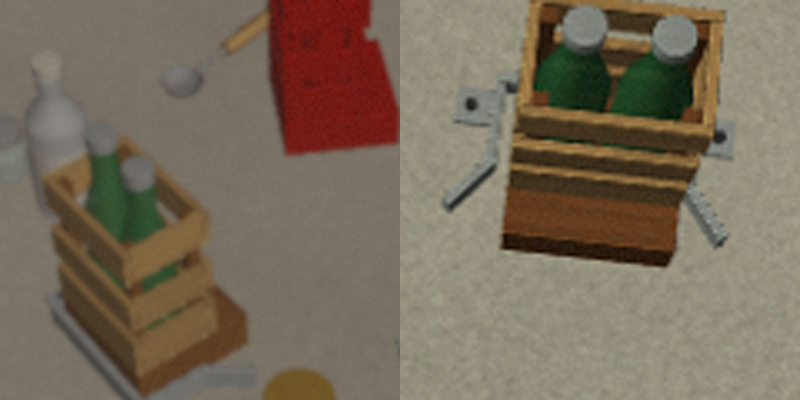

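The crate stands upright between the guides, with its far base edge along the stop strip in the scene view. I'll check this with numbers.

```bash
python3 - <<'E'
from h import *
c=dict(np.load('pics/top1.npz'))
crate(c,[(133,1),(322,15),(312,136),(117,108)],3.333,(300,140))
b=ray(c,np.array([(102,235),(272,252)])/3.333+[299.7,139.7],.045);print(b,np.arctan2(-(b[0]-b[1])[0],(b[0]-b[1])[1]))
b=ray(c,np.array([(102,248),(268,266)])/3.333+[299.7,139.7],0.);print(b,b.mean(0)+.125*np.array([.986,-.165,0]),np.arctan2(-(b[0]-b[1])[0],(b[0]-b[1])[1]))
E
```

```text
crate [ 0.6633 -0.1104  0.2   ] in bay [-0.0032 -0.0008] yaws -0.12365916809638071 -0.19722356492763435
[[ 0.59516015 -0.03382495  0.045     ]
 [ 0.5760077  -0.15930176  0.045     ]] -0.15146824405922882
[[ 0.59787941 -0.03583441  0.        ]
 [ 0.57736492 -0.16287001  0.        ]] [ 0.71087217 -0.11997721  0.        ] -0.16010396356103485
```

It reads home to within about 1–2 mm. Time is ample, so I'll give it a final gentle press at the middle with closed fingers, so it squares itself on the stop.

Request:
{"op": "arm_command", "data": {
  "slide": [
    [0,-0.95,0],
    [0,-0.95,0],
    [0,-0.95,0],
    [0,-0.95,0],
    [0,-0.95,0],
    [0,-0.95,0],
    [0,-0.95,0],
    [0,-0.95,0],
    [0,-0.95,0],
    [0,-0.95,0],
    [0,-0.95,0],
    [0,-0.95,0]
  ],
  "rot": [
    [0,0,0],
    [0,0,0],
    [0,0,0],
    [0,0,0],
    [0,0,0],
    [0,0,0],
    [0,0,0],
    [0,0,0],
    [0,0,0],
    [0,0,0],
    [0,0,0],
    [0,0,0]
  ],
  "grip": 0
}}

```text
time: 15.2
tcp_pos: [0.4948, -0.0665, 0.2282]
tcp_rot: [0.051, 0.081, 0.995, -0.006]
force: [0.7, -0.4, -0.6]
opening: 0.0006
grasp_force: 0.0
```

Request:
{"op": "arm_command", "data": {
  "slide": [
    [0,-0.9,0],
    [0,0,-0.7],
    [0,0,-0.7],
    [0,0,-0.7],
    [0,0,-0.7],
    [0,0,-0.7],
    [0,0,-0.7],
    [0,0,-0.7],
    [0,0,-0.7],
    [0,0,-0.4],
    [0,0,0],
    [0,0,0]
  ],
  "rot": [
    [0,0,0],
    [0,0,0],
    [0,0,0],
    [0,0,0],
    [0,0,0],
    [0,0,0],
    [0,0,0],
    [0,0,0],
    [0,0,0],
    [0,0,0],
    [0,0,0],
    [0,0,0]
  ]
}}

```text
time: 16.4
tcp_pos: [0.4958, -0.0918, 0.0487]
tcp_rot: [0.051, 0.081, 0.995, -0.006]
force: [0.4, 0.5, 0.6]
opening: 0.0004
grasp_force: 0.0
```

Request:
{"op": "arm_command", "data": {
  "slide": [
    [0.4,-0.01,0],
    [0.4,-0.01,0],
    [0.4,-0.02,0],
    [0.4,-0.02,0],
    [0.3,-0.03,0],
    [0.1,-0.02,0],
    [0.1,-0.02,0],
    [0.1,-0.02,0],
    [0.1,-0.02,0],
    [0.1,-0.02,0]
  ],
  "rot": [
    [0,0,0],
    [0,0,0],
    [0,0,0],
    [0,0,0],
    [0,0,0],
    [0,0,0],
    [0,0,0],
    [0,0,0],
    [0,0,0],
    [0,0,0]
  ]
}}

```text
time: 17.4
tcp_pos: [0.5677, -0.097, 0.0481]
tcp_rot: [0.051, 0.08, 0.995, -0.006]
force: [0.1, 0.1, -0.2]
opening: 0.0007
grasp_force: 0.0
```

Request:
{"op": "arm_command", "data": {
  "slide": [
    [0.07,-0.012,0],
    [0.07,-0.012,0],
    [0,0,0]
  ],
  "rot": [
    [0,0,0],
    [0,0,0],
    [0,0,0]
  ]
}}

```text
time: 17.7
tcp_pos: [0.5721, -0.0978, 0.0481]
tcp_rot: [0.051, 0.08, 0.995, -0.006]
force: [-0.6, -0.8, -0.3]
opening: 0.0005
grasp_force: 0.0
```

Request:
{"op": "arm_command", "data": {
  "slide": [
    [0.05,-0.008,0],
    [0.05,-0.008,0],
    [0.05,-0.008,0],
    [0,0,0]
  ],
  "rot": [
    [0,0,0],
    [0,0,0],
    [0,0,0],
    [0,0,0]
  ]
}}

```text
time: 18.1
tcp_pos: [0.5745, -0.098, 0.0476]
tcp_rot: [0.048, 0.08, 0.996, -0.006]
force: [-8.0, -0.2, 6.1]
opening: 0.0004
grasp_force: 3.8
```

Request:
{"op": "arm_command", "data": {
  "slide": [
    [0.05,-0.008,0],
    [0,0,0]
  ],
  "rot": [
    [0,0,0],
    [0,0,0]
  ]
}}

```text
time: 18.3
tcp_pos: [0.5748, -0.0979, 0.0473]
tcp_rot: [0.046, 0.08, 0.996, -0.005]
force: [-11.9, 1.9, 9.8]
opening: 0.0003
grasp_force: 6.2
```

Request:
{"op": "arm_command", "data": {
  "slide": [
    [0.05,-0.008,0.02],
    [0.05,-0.008,0.02],
    [0.05,-0.008,0.02],
    [0,0,0]
  ],
  "rot": [
    [0,0,0],
    [0,0,0],
    [0,0,0],
    [0,0,0]
  ]
}}

```text
time: 18.7
tcp_pos: [0.5752, -0.0979, 0.0474]
tcp_rot: [0.041, 0.079, 0.996, -0.005]
force: [-23.8, 0.8, 15.0]
opening: 0.0004
grasp_force: 11.8
```

Request:
{"op": "arm_command", "data": {
  "slide": [
    [-0.1,0.015,0],
    [-0.2,0.03,0],
    [-0.3,0.05,0],
    [-0.3,0.05,0],
    [-0.3,0.05,0],
    [-0.5,0.1,0],
    [-0.5,0.1,0.6],
    [-0.4,0.1,0.9],
    [0,0.1,0.9],
    [0,0.3,0.9],
    [0,0.4,0.9],
    [0,0.4,0.9]
  ],
  "rot": [
    [0,0,0],
    [0,0,0],
    [0,0,0],
    [0,0,0],
    [0,0,0],
    [0,0,0],
    [0,0,0],
    [0,0,0],
    [0,0,0],
    [0,0,0],
    [0,0,0],
    [0,0,0]
  ]
}}

```text
time: 19.9
tcp_pos: [0.5039, -0.0481, 0.2041]
tcp_rot: [0.051, 0.08, 0.995, -0.006]
force: [0.6, -0.3, -0.4]
opening: 0.0001
grasp_force: 0.0
```

Request:
{"op": "arm_command", "data": {
  "slide": [
    [0,0.8,0.5],
    [0,0.9,0],
    [0,0.9,0],
    [0,0.9,0],
    [0,0.9,0],
    [0,0.9,0],
    [0,0.9,0],
    [0,0.9,0],
    [0,0.9,0],
    [0,0.9,0],
    [0,0.9,0],
    [0,0,0]
  ],
  "rot": [
    [0,0,0],
    [0,0,0],
    [0,0,0],
    [0,0,0],
    [0,0,0],
    [0,0,0],
    [0,0,0],
    [0,0,0],
    [0,0,0],
    [0,0,0],
    [0,0,0],
    [0,0,0]
  ]
}}

```text
time: 21.1
tcp_pos: [0.5037, 0.2475, 0.2179]
tcp_rot: [0.051, 0.079, 0.996, -0.006]
force: [-0.1, 0.3, -0.6]
opening: 0.0005
grasp_force: 0.0
```

```bash
python3 - <<'E'
from h import *
c=snap('top','t8.png'); b=c['color'][110:290,290:490]
cv2.imwrite('pics/c8.png',cv2.resize(b,(660,594),interpolation=cv2.INTER_CUBIC)[:,:,::-1])
o=cv2.imread('pics/t7.png').astype(int); d=np.abs(o-c['color'][:,:,::-1]).max(2)[130:230,320:400]; print('diff vs before',d.max(),d.mean())
E
```

```text
diff vs before 33 4.29175
```

View pics/c8.png

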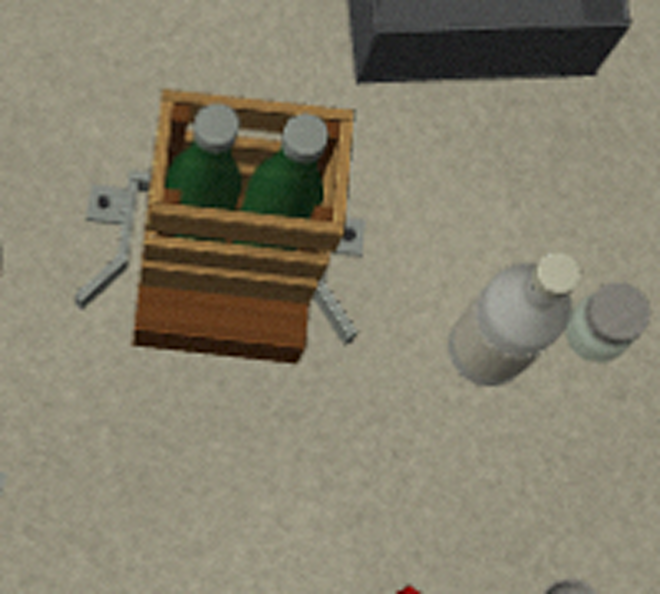

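The crate is upright in the bay against the stop, the second press didn't move it, and the other things in this view look undisturbed. The hand is clear, so I'm handing in.

```bash
python3 -c "
from workcell import manip
print(manip.hand_in())"
```

```text
the job is handed in; nothing more can be done
None
```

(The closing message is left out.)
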